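Pin the vial clamp block shut

ROBOT

A 7-joint arm with a two-finger parallel gripper is mounted at the origin on the work surface. World frame = base frame: x ahead of the robot, y to its left, z up, the work surface at z = 0. Lengths are in m, angles in rad, forces in N, time in s.
With the tool pointing down it reaches from about 0.4 to 0.85 m from the base axis. Payload 10.4 kg.
Tool frame: the origin (TCP) lies midway between the tips of the shut fingers; the grasp point (between the pads) lies 19 mm behind it; z points along the fingers, y is the direction in which the jaws open and shut (so a half turn about z gives the same grasp; the last joint's range is limited). The gripper opens to 85 mm and grips with 20 to 120 N. Pads are 22 mm wide; open, the fingers measure 114 mm over their backs; the gripper's body (76 mm by 85 mm) begins 54 mm behind the grasp point. The pads swing forward as they close: fully open they stand 13 mm farther back than shut.
Start: joints at [-1.283, 0.332, -0.065, 1.46, 0.022, 1.35, -0.088], TCP at [0.191, 0.595, 0.207] pointing down, gripper open.
Joint ranges: [-2.6, 2.6], [-0.5, 2.12], [-1.47, 1.34], [0.16, 2.42], [-1.27, 4.41], [0.06, 2.06], [-2.6, 2.6]. Speed limits (rad/s): [2.22, 2.22, 2.79, 2.79, 3.14, 3.14, 3.14].

INTERFACE

Orientations are given as a rotation vector (axis times angle).
In Python, from rig import bot gives the robot as it stands.
- The arm moves only by the tool play_rows, never from a script. Its argument "motion" is a list of rows, each a list of 5 numbers: the shift along the world's x, y, z in m, then the turn about the world's z in rad, then the opening, from 0 (shut) to 1 (fully open). A call has 1 to 12 rows; each row is the pose to reach, as a shift and turn from the pose measured when the call began; what a row does not reach only later rows make up. A row lasts 1/8 s, in which the tool goes at most 62.5 mm and 10.7 degrees, less where a joint would pass 70% of its speed; a pose out of reach is approached as far as the arm can. A call with a gripper value outside its range is refused whole. The fingers move at their own pace and stop on an object; "force" is the grip in N (left out, the last holds). Time passes only in rows, so rows that repeat a pose let the fingers close. It gives the time, the measured TCP pose, the force and the opening at its end, in the units of the state.
- bot.sense(): the state, without advancing time (a new reading comes with each control period).
- bot.grab_frame(name): name is "side" or "top"; returns the picture (480x640x3 uint8, blue, green, red); there is no depth.
- bot.camera_model(name): a dict with "mtx" (3x3 intrinsics, pixels), "dist_coeffs" ([k1, k2, p1, p2, k3] as OpenCV has them; the pictures are not rectified), "world_to_cam" (4x4, takes a point from world to camera coordinates). Camera axes: x right, y up, looking along -z (the intrinsics and any distortion apply to the point x, -y, -z); pixel columns grow to the right and rows downward; lengths in m; the calibration is good to about 2 mm. A picture is of the moment at which its call begins. camera_model takes no time and is no camera call.
- bot.hand_in(): hands the job in, once; it reports no verdict.
The state is a dict: "time": time; "joint_positions": joint angles; "joint_vel": joint speeds; "joint_efforts": joint torques, N m; "eef_pos": TCP position; "eef_rot": TCP orientation; "force": force on the tool from outside, world axes, zero at the start; "moment": the same for the moment, N m; "finger_gap": finger opening in m.
Only numpy, scipy, OpenCV 4.12 (cv2) and the standard library are available. Lean on these libraries where they do the work, as an engineer would, in place of code of your own. Each camera call takes 0.05 s, during which the arm holds its last target. There are 200 camera calls.

TASK

First push the sprung lid of the vial clamp block all the way down; it lifts ajar again when you let go. Then pull the steel locking pin out of its upright holder, put it down through the lid's slot into the hole of the base, and push until its collar holds the lid fully shut. Finish still gripping the pin and pressing it down firmly (do not let go), and leave the other things on the bench where they stand.

Things in the scene. Friction and masses are not known exactly. Their poses are not given: they have to be found in the camera images.
- clamp: vial clamp block fixed to the bench: white and bare-metal base 150 mm (x) by 110 mm (y), 50 mm high, on a 170 x 130 x 6 mm foot plate. Origin: centre of its underside, on the bench; z up. The lid's hinge runs along its y axis at x = +70 mm, z = 56 mm; the lid's free front end is on the -x side. It may be turned about the vertical
- base_hole (a point): centre of the mouth of the round upright hole in the base's top face (10 mm wide, 40 mm deep, blind, slightly chamfered), at clamp x = -60 mm, y = 0, z = 50 mm
- lid (a joint): angle of the lid, a bare aluminium plate 155 x 110 x 8 mm, in rad: 0 = fully shut (plate level, its top face 60 mm above the bench), growing as the front end rises, up to 1.3. A spring and a stiff hinge: it stays where left between about 0.2 and 1.0 rad; pushed below that and released it rises back to about 0.2. Pushing it shut takes 4 to 5 N at the slot (7 N at 80 mm from the hinge). The collar of the pin pushes it shut too
- lid_slot (a point): centre, on the lid's top face, of the slot through the lid, 18 mm (along the lid) by 11 mm (across), 130 mm from the hinge axis; right over base_hole when the lid is shut. With the lid ajar at 0.2 rad the upright pin still passes through the slot straight into base_hole, its tip entering the base as the collar meets the lid
- lid_hinge (a point): middle of the lid's hinge axis, at mid-thickness of the plate
- pin: loose steel locking pin, 50 g, upright in the holder at the start: shank 8 mm wide and 45 mm long with a tapered tip (last 4 mm), then a collar 28 mm wide and 5 mm thick, then a round grip 16 mm wide and 52 mm long, 102 mm in all. Origin at the tip of the shank, z along the pin towards the grip; collar's underside at z = 45 mm, grip from z = 50 to 102 mm
- pin_tip (a point): tip of the pin's shank (the pin's origin)
- holder: fixed white upright tube, 32 mm wide and 55 mm high with an 11 mm bore, on a round foot 68 mm wide; origin at the centre of its underside. The pin stands in it with its collar resting on the rim. It may be on the left or on the right of the clamp, the wire tube rack on the other side
- holder_rim (a point): centre of the holder's rim, 55 mm above the bench
- tube_rack: bystander, fixed: wire rack 105 x 73 mm with stoppered test tubes, 108 mm high; origin under its centre
- dropper: bystander, loose: small dropper bottle 28 mm wide, 70 mm high, origin under its centre
- vial_a: bystander, loose: capped glass vial 24 mm wide, 55 mm high, origin under its centre
- vial_b: bystander, loose: a second such vial
- beaker: bystander, loose: glass beaker 68 mm wide, 85 mm high, origin under its centre
- wash_bottle: bystander, loose: clear bottle 64 mm wide, 160 mm high, origin under its centre

How it is judged:
By the outcome, as a careful person would: the job done as asked, in the order asked, and still so for the second after the job is handed in, while the arm keeps its last pose, push and grip.
It also fails if it takes over 64 s, if anything falls off the work surface, if the arm or the gripper's body presses on something with over 40 N, if the wrist force passes 120 N, or if a joint passes its speed limit or range.

## Working session

There is one attempt and no reset: what is moved stays moved. The work goes in short steps, Python scripts to look and compute and a tool call to move; the robot and the scene stay as the last step left them, time stands still between calls to the robot, and variables do not carry over. Pictures are saved under pics/ and viewed, about 8 in all and at most 12, crops included, and the job is handed in when it is done.

Besides the shell and the picture viewer there is one more tool, called after "Request:" by a JSON object that holds its "fn" and its "kwargs", one argument or row to a line. play_rows: Moves the arm, as the interface text tells. Its arguments: {"type":"object","properties":{"motion":{"type":"array"},"force":{"type":"number"}},"required":["motion"]}

```bash
mkdir -p pics
cat > h.py <<'E'
import numpy as np, cv2
from rig import bot
def cam(n):
    m=bot.camera_model(n); return np.array(m["mtx"],float),np.array(m["dist_coeffs"],float),np.array(m["world_to_cam"],float)
def ray(n,u,v):
    K,d,T=cam(n); p=cv2.undistortPoints(np.array([[[u,v]]],float),K,d)[0,0]
    D=T[:3,:3].T@np.array([p[0],-p[1],-1]); return -T[:3,:3].T@T[:3,3],D
def on_z(n,u,v,z):
    o,D=ray(n,u,v); return o+D*(z-o[2])/D[2]
def proj(n,P):
    K,d,T=cam(n); q=(T[:3,:3]@np.atleast_2d(P).T).T+T[:3,3]; q=q*[1,-1,-1]
    return cv2.projectPoints(q,np.zeros(3),np.zeros(3),K,d)[0][:,0]
def tri(u1,u2):
    A=[];b=[]
    for n,u in(("side",u1),("top",u2)):
        o,D=ray(n,*u);D/=np.linalg.norm(D);M=np.eye(3)-np.outer(D,D);A.append(M);b.append(M@o)
    return np.linalg.lstsq(np.vstack(A),np.hstack(b),rcond=None)[0]
E
python3 - <<'E'
from h import *
for n in("side","top"):
    cv2.imwrite(f"pics/{n}0.png",bot.grab_frame(n)); K,d,T=cam(n); print(n,-T[:3,:3].T@T[:3,3],-T[2,:3],K[0,0],d)
s=bot.sense();print(s)
E
```

```text
side [ 0.21486221 -0.5640551   0.69634445] [ 0.33910547  0.63598071 -0.69320705] 533.8186035982915 [-0.09431839  0.          0.          0.          0.        ]
top [ 0.41822276 -0.00297377  1.18782445] [ 0.10708668  0.01344943 -0.99415872] 559.746445172672 [-0.15909922  0.          0.          0.          0.        ]
{'time': 0.1, 'joint_positions': array([-1.28260914,  0.33281395, -0.06472244,  1.46083578,  0.02158407,
        1.34992016, -0.08849764]), 'joint_vel': array([ 9.15029176e-04, -8.20705460e-05, -1.56562773e-03, -1.96195071e-03,
        1.13892187e-04,  1.37823223e-04,  5.46994745e-04]), 'joint_efforts': array([ 9.96372000e-04, -6.26748562e+01,  4.88155859e-02, -3.92417371e+01,
        1.63473882e-02,  7.20412398e-03, -1.08526768e-05]), 'eef_pos': array([0.19100435, 0.5947149 , 0.20670257]), 'eef_rot': array([-4.86135347e-01, -3.10358571e+00,  1.99802226e-03]), 'force': array([ 0.90412861,  0.46984012, -1.0079103 ]), 'moment': array([-3.57936446e-02, -8.05441378e-05, -4.90954107e-03]), 'finger_gap': 0.08534716322693918}
```

View pics/side0.png

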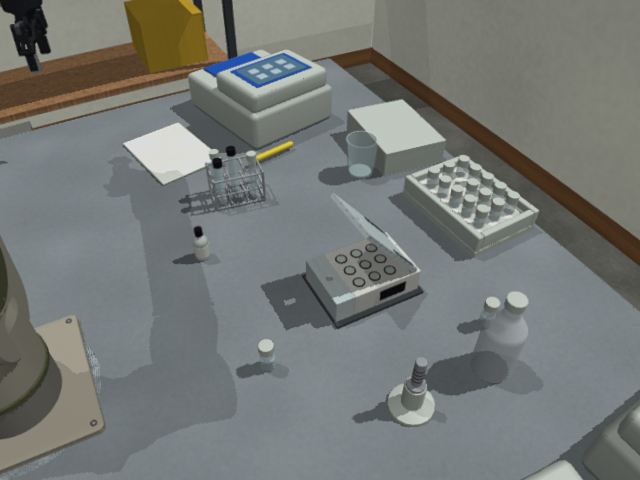

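View pics/top0.png

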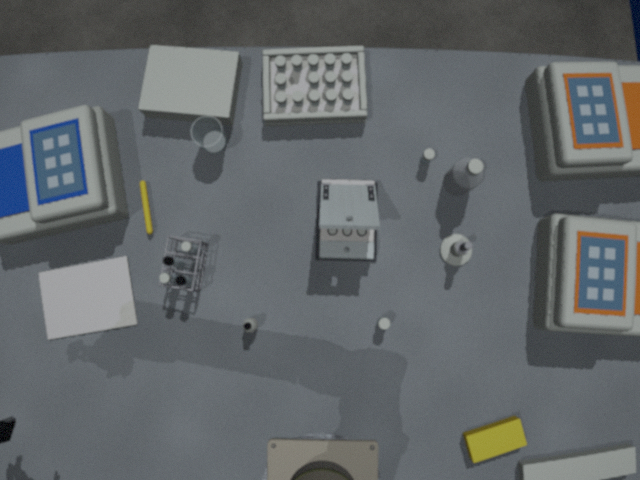

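The clamp is ahead of the robot with its lid raised about 0.9 rad. The base hole is at about side (330,279) / top (347,249), and the slot at about top (349,218). The holder with the pin is on the right, at side (412,400) / top (457,250). The rack is on the left, and the vials stand near the wash bottle and at top (384,324). I'll enlarge the crops for accurate pixels.

Run:
```python
from h import *
s=cv2.imread("pics/side0.png");t=cv2.imread("pics/top0.png")
def c(im,x,y,w,h,k): return cv2.resize(im[y:y+h,x:x+w],None,fx=k,fy=k,interpolation=cv2.INTER_CUBIC)
a=c(s,295,185,133,150,3); a2=c(s,380,345,66,84,3);
b=c(t,305,170,85,100,4); b2=c(t,435,225,50,50,4)
out=np.zeros((600,800,3),np.uint8)
def put(i,x,y):
    i=i[:600-y,:800-x]; out[y:y+i.shape[0],x:x+i.shape[1]]=i
put(a,0,0);put(a2,0,450) ;put(b,400,0);put(b2,400,400);put(c(s,380,345,66,84,2.3),200,452)
out=cv2.convertScaleAbs(out,alpha=1.3)
cv2.imwrite("pics/c0.png",out)
print("hole",tri((330,279),(347,249)))
```

```text
hole [ 0.51159634 -0.04406957  0.04941949]
```

View pics/c0.png

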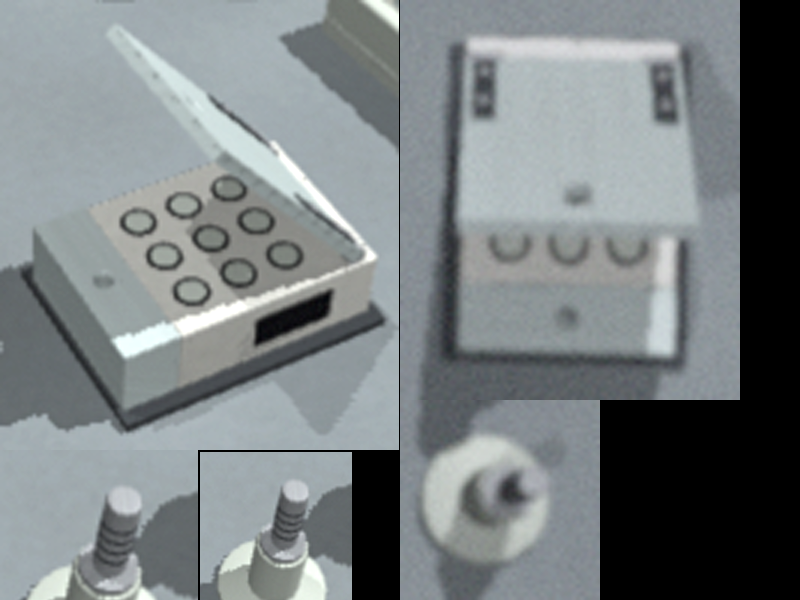

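Run:
```python
from h import *
np.set_printoptions(precision=4,suppress=True)
H=tri((329.7,278.7),(346.75,249.5));print("hole",H,on_z("top",346.75,249.5,.05),on_z("side",329.7,278.7,.05))
f=[on_z("top",316.75,258.75,.003),on_z("top",375.5,261,.003)]
print("foot front",f,np.linalg.norm(f[0]-f[1])); e=f[0]-f[1]; print("yaw",np.arctan2(-e[0],e[1]))
# side-view foot corners: left(front-left) and near(front-right), right
g=[on_z("side",295+x/3,185+y/3,.003) for x,y in((22,268),(126,428),(383,319))]
print("side foot",g); e=g[0]-g[1]; print(np.arctan2(-e[0],e[1]), np.linalg.norm(e)); e=g[2]-g[1];print(np.arctan2(e[1],e[0]),np.linalg.norm(e))
for h in(.1,.12,.14,.155,.17): print("slot",h,on_z("top",349.5,218.5,h))
s=cv2.imread("pics/side0.png");t=cv2.imread("pics/top0.png")
# grip top
print("griptop side",on_z("side",421,359.7,.112), "top", on_z("top",435+127/4,225+88/4,.112))
print(on_z("top",456.5,249.2,.004))
for n,im,(x,y,w,h) in(("side",s,(380,345,66,84)),("top",t,(435,225,50,50))):
    c=im[y:y+h,x:x+w].astype(int); m=((c[...,2]-c[...,0])>-2)&(c[...,2]>110)
    m=m.astype(np.uint8); k=max(cv2.findContours(m,0,1)[0],key=cv2.contourArea); hull=cv2.convexHull(k)
    ys,xs=np.nonzero(m); print(n,m.sum(),cv2.boundingRect(hull), "low pt", xs.min()+x,xs.max()+x,ys.max()+y,ys.min()+y)
    ce,r=cv2.minEnclosingCircle(k); print(ce,r); print(on_z(n,ce[0]+x,ce[1]+y,.004))
    l=[on_z(n,u+x,v+y,.006) for u,v in((xs.min(),ys[xs==xs.min()].mean()),(xs.max(),ys[xs==xs.max()].mean()))]; print(l)
```

```text
hole [ 0.5108 -0.0437  0.0501] [ 0.5101 -0.0433  0.05  ] [ 0.5117 -0.0439  0.05  ]
foot front [array([0.4933, 0.0184, 0.003 ]), array([ 0.4903, -0.1063,  0.003 ])] 0.12464590952037972
yaw -0.024067840737433555
side foot [array([0.4953, 0.026 , 0.003 ]), array([ 0.4916, -0.1066,  0.003 ]), array([ 0.6615, -0.1078,  0.003 ])]
-0.027182244886754622 0.13270269717313882
-0.0070303350847599234 0.16982649290456062
slot 0.1 [ 0.567  -0.0463  0.1   ]
slot 0.12 [ 0.5643 -0.0455  0.12  ]
slot 0.14 [ 0.5616 -0.0447  0.14  ]
slot 0.155 [ 0.5595 -0.0441  0.155 ]
slot 0.17 [ 0.5575 -0.0435  0.17  ]
griptop side [ 0.5193 -0.276   0.112 ] top [ 0.513  -0.2748  0.112 ]
[ 0.5176 -0.2798  0.004 ]
side 1062 (8, 39, 46, 41) low pt 388 433 424 381
(30.526086807250977, 58.99565124511719) 23.733734130859375
[ 0.5174 -0.2785  0.004 ]
[array([ 0.49  , -0.2604,  0.006 ]), array([ 0.5437, -0.297 ,  0.006 ])]
top 186 (7, 10, 22, 19) low pt 441 470 264 235
(18.11111068725586, 18.925926208496094) 11.528618812561035
[ 0.5288 -0.2725  0.004 ]
[array([ 0.511 , -0.2458,  0.006 ]), array([ 0.5118, -0.3086,  0.006 ])]
```

Estimates: hole (0.511, -0.044, 0.05), clamp yaw about -0.02, hinge x about 0.641, lid about 0.86 rad, holder (0.517, -0.278). I'll push the lid with shut fingers at x≈0.56.

Request:
{"fn": "play_rows", "kwargs": {
  "motion": [
    [0.01, -0.02, 0.03, 0.02, 0],
    [0.04, -0.07, 0.05, 0.06, 0],
    [0.07, -0.125, 0.06, 0.1, 0],
    [0.1, -0.18, 0.06, 0.14, 0],
    [0.13, -0.23, 0.06, 0.18, 0],
    [0.16, -0.28, 0.06, 0.22, 0],
    [0.19, -0.33, 0.06, 0.26, 0],
    [0.22, -0.38, 0.06, 0.29, 0],
    [0.25, -0.43, 0.06, 0.29, 0],
    [0.28, -0.485, 0.06, 0.29, 0],
    [0.31, -0.535, 0.06, 0.29, 0],
    [0.34, -0.585, 0.06, 0.29, 0]
  ],
  "force": 100
}}

```text
time: 1.6
eef_pos: [0.5316, 0.008, 0.2667]
eef_rot: [0.032, 3.141, -0.002]
force: [1.1, 1.6, 0.1]
finger_gap: 0.0002
```

Request:
{"fn": "play_rows", "kwargs": {
  "motion": [
    [0, 0, 0, 0, 0]
  ]
}}

```text
time: 1.72
eef_pos: [0.5324, 0.0032, 0.2663]
eef_rot: [-0.043, -3.141, 0.005]
force: [-0.5, 1.4, 0.4]
finger_gap: -0.0001
```

Request:
{"fn": "play_rows", "kwargs": {
  "motion": [
    [0.015, -0.025, 0, 0, 0],
    [0.029, -0.049, -0.01, 0, 0],
    [0.029, -0.049, -0.05, 0, 0],
    [0.029, -0.049, -0.08, 0, 0],
    [0.029, -0.049, -0.1, 0, 0],
    [0.029, -0.049, -0.115, 0, 0],
    [0.029, -0.049, -0.13, 0, 0],
    [0.029, -0.049, -0.145, 0, 0],
    [0.029, -0.049, -0.16, 0, 0],
    [0.029, -0.049, -0.175, 0, 0]
  ]
}}

```text
time: 2.98
eef_pos: [0.5616, -0.0458, 0.0906]
eef_rot: [0.043, 3.141, -0.005]
force: [-0.4, 0.3, 3.4]
finger_gap: 0.0002
```

Request:
{"fn": "play_rows", "kwargs": {
  "motion": [
    [0, 0, -0.012, 0, 0],
    [0, 0, -0.02, 0, 0],
    [0, 0, -0.025, 0, 0],
    [0, 0, -0.028, 0, 0],
    [0, 0, -0.028, 0, 0]
  ]
}}

```text
time: 3.6
eef_pos: [0.5616, -0.0459, 0.0625]
eef_rot: [0.043, 3.141, -0.005]
force: [-0.2, -0.1, 0.5]
finger_gap: 0.0002
```

Request:
{"fn": "play_rows", "kwargs": {
  "motion": [
    [0, 0, -0.002, 0, 0],
    [0, 0, -0.004, 0, 0],
    [0, 0, -0.005, 0, 0],
    [0, 0, -0.005, 0, 0]
  ]
}}

```text
time: 4.1
eef_pos: [0.5616, -0.0458, 0.0576]
eef_rot: [0.043, 3.141, -0.005]
force: [-0.9, -0.0, 2.6]
finger_gap: -0.0001
```

Run:
```python
from h import *
s=cv2.imwrite("pics/s1.png",cv2.resize(bot.grab_frame("side")[150:350,260:480],None,fx=3,fy=3)); print(bot.sense()["force"])
```

```text
[-1.78574598  0.25105709  3.41611005]
```

View pics/s1.png

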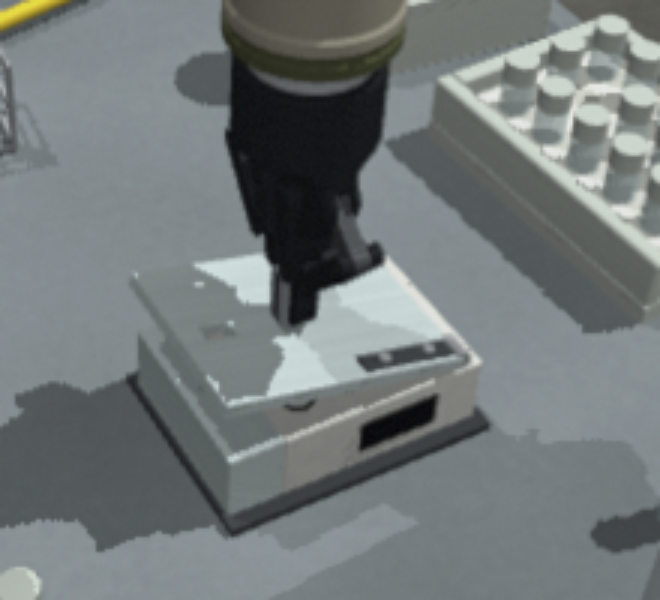

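The lid is still ajar (front gap visible) with the fingertips on it at about full-image (359,257). I'll check the TCP projection and the lid angle.

Run:
```python
from h import *
print(proj("side",[[.5616,-.0458,.0576],[.5616,-.0458,.076]]))
# lid front corners in side image
hx=np.array([.641,-.0465]);c,s_=np.cos(-.024),np.sin(-.024)
for a in(0,.1,.15,.2,.25):
    P=[]
    for y in(.055,-.055):
        lx=-.155*np.cos(a)+.004*np.sin(a);z=.056+.155*np.sin(a)+.004*np.cos(a)
        P.append([hx[0]+c*lx-s_*y,hx[1]+s_*lx+c*y,z])
    print(a,proj("side",P).round(1).tolist())
print("obs",(260+133/3,150+276/3),(260+228/3,150+408/3)); print(bot.sense()["joint_efforts"])
```

```text
[[356.54707309 266.06705068]
 [357.11247153 258.26739875]]
0 [[301.1, 258.0], [331.3, 302.8]]
0.1 [[301.6, 251.2], [332.1, 296.0]]
0.15 [[302.1, 247.7], [332.9, 292.4]]
0.2 [[302.9, 244.1], [333.9, 288.8]]
0.25 [[303.8, 240.4], [335.1, 285.0]]
obs (304.3333333333333, 242.0) (336.0, 286.0)
[-6.92524854e-02 -4.99723756e+01  7.65658647e+00 -3.29242980e+01
 -7.17117987e-02 -6.15384858e-01  2.41239904e-03]
```

Request:
{"fn": "play_rows", "kwargs": {
  "motion": [
    [0, 0, -0.003, 0, 0],
    [0, 0, -0.005, 0, 0],
    [0, 0, -0.005, 0, 0]
  ]
}}

```text
time: 4.53
eef_pos: [0.5615, -0.0458, 0.0524]
eef_rot: [0.043, 3.141, -0.005]
force: [-0.7, 0.1, 1.3]
finger_gap: -0.0001
```

Run:
```python
from h import *
f=bot.grab_frame("side");cv2.imwrite("pics/s2.png",cv2.resize(f[170:300,280:430],None,fx=3,fy=3)); print(bot.sense()["force"],bot.sense()["eef_pos"])
```

```text
[-0.55104045  0.07940587  2.26845863] [ 0.56151918 -0.0458396   0.05242037]
```

View pics/s2.png

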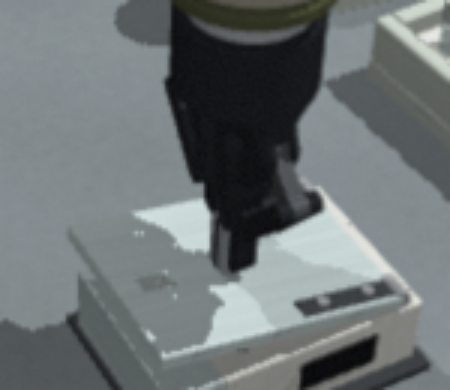

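The lid does follow (about 0.17 now). The real fingertip is about 20 mm above the reported TCP, so I'll keep pressing until the force rises.

Request:
{"fn": "play_rows", "kwargs": {
  "motion": [
    [0, 0, -0.003, 0, 0],
    [0, 0, -0.006, 0, 0],
    [0, 0, -0.009, 0, 0],
    [0, 0, -0.01, 0, 0],
    [0, 0, -0.01, 0, 0]
  ]
}}

```text
time: 5.2
eef_pos: [0.5613, -0.0459, 0.0423]
eef_rot: [-0.043, -3.141, 0.005]
force: [-1.1, -0.5, 3.5]
finger_gap: 0.0001
```

Request:
{"fn": "play_rows", "kwargs": {
  "motion": [
    [0, 0, -0.002, 0, 0],
    [0, 0, -0.003, 0, 0],
    [0, 0, -0.003, 0, 0]
  ]
}}

```text
time: 5.58
eef_pos: [0.561, -0.0459, 0.0392]
eef_rot: [-0.043, -3.141, 0.005]
force: [-3.4, -0.1, 4.7]
finger_gap: -0.0004
```

Request:
{"fn": "play_rows", "kwargs": {
  "motion": [
    [0, 0, -0.002, 0, 0],
    [0, 0, -0.004, 0, 0],
    [0, 0, -0.004, 0, 0]
  ]
}}

```text
time: 5.95
eef_pos: [0.5609, -0.0458, 0.0361]
eef_rot: [-0.044, -3.14, 0.004]
force: [-8.7, 0.7, 17.2]
finger_gap: 0.0001
```

Request:
{"fn": "play_rows", "kwargs": {
  "motion": [
    [0, 0, -0.002, 0, 0],
    [0, 0, -0.003, 0, 0],
    [0, 0, -0.003, 0, 0]
  ]
}}

```text
time: 6.32
eef_pos: [0.561, -0.0458, 0.0359]
eef_rot: [-0.044, -3.14, 0.001]
force: [-17.4, 1.8, 39.4]
finger_gap: 0.0001
```

Run:
```python
from h import *
f=bot.grab_frame("side");cv2.imwrite("pics/s3.png",cv2.resize(f[170:320,280:430],None,fx=4,fy=4,interpolation=2)); print(bot.sense()["force"],bot.sense()["eef_pos"])
```

```text
[-17.78124117   2.25248925  39.31100755] [ 0.5610043  -0.04580808  0.03584463]
```

View pics/s3.png

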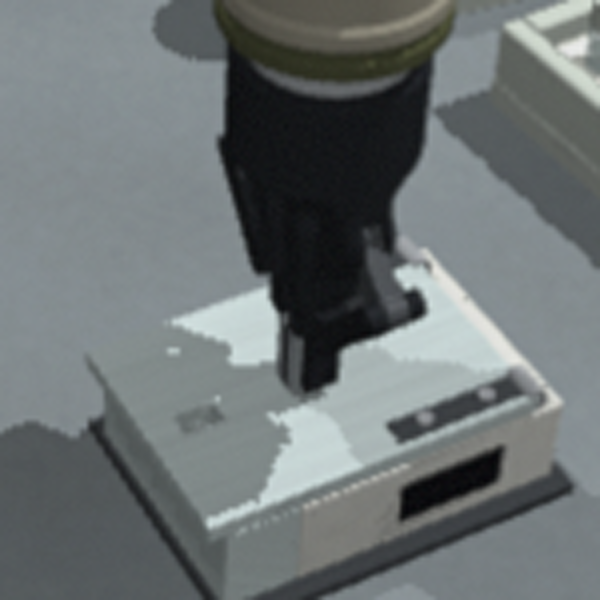

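The lid is fully shut: the front edge is flush and its corner, full-image (334,302), matches 0 rad, with a hard stop in force. Now release, and move over the holder with the gripper opening.

Request:
{"fn": "play_rows", "kwargs": {
  "motion": [
    [0, 0, 0.02, 0, 0],
    [0, 0, 0.06, 0, 0],
    [0, 0, 0.11, 0, 0],
    [-0.005, -0.04, 0.15, 0, 0.5],
    [-0.015, -0.09, 0.17, 0, 1],
    [-0.03, -0.14, 0.17, 0, 1],
    [-0.04, -0.19, 0.17, 0, 1],
    [-0.044, -0.232, 0.17, 0, 1],
    [-0.044, -0.232, 0.17, 0, 1],
    [-0.044, -0.232, 0.17, 0, 1]
  ]
}}

```text
time: 7.62
eef_pos: [0.5173, -0.2773, 0.2055]
eef_rot: [-0.044, -3.14, 0.0]
force: [0.6, 1.3, 0.2]
finger_gap: 0.0852
```

Run:
```python
from h import *
f=bot.grab_frame("side");t=bot.grab_frame("top")
cv2.imwrite("pics/s4.png",np.hstack([cv2.resize(f[200:440,260:500],(400,400),interpolation=2),cv2.resize(t[165:285,320:485],(550,400),interpolation=2)])[:,:800]); s=bot.sense();print(s["force"],s["eef_pos"],s["eef_rot"],s["time"])
K=s["eef_pos"];print(proj("side",[K,K+[0,0,.024]]))
print("slot shut",on_z("side",330.75,274.5,.06))
```

```text
[0.05792568 0.55691829 0.63635471] [ 0.51759177 -0.27646442  0.20562318] [-4.14312624e-02 -3.14029243e+00 -1.01147946e-04] 7.725
[[430.98505239 315.16610758]
 [434.11095541 301.948548  ]]
slot shut [ 0.51312221 -0.04453802  0.06      ]
```

View pics/s4.png

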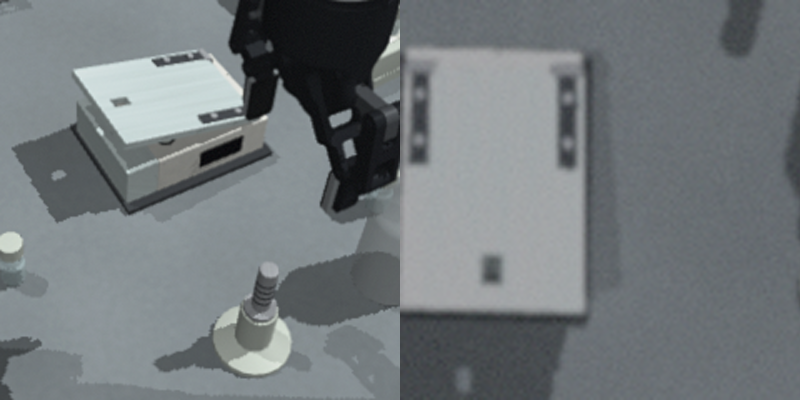

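The lid has sprung back to about 0.2 rad, and the slot is at crop (120,100). The pin stands in the holder at crop (268,270), between the open jaws. Real fingertips are about 23 mm above the reported TCP, so I'll descend to reported z≈0.046.

Request:
{"fn": "play_rows", "kwargs": {
  "motion": [
    [0, -0.0015, -0.04, 0, 1],
    [0, -0.0015, -0.08, 0, 1],
    [0, -0.0015, -0.11, 0, 1],
    [0, -0.0015, -0.135, 0, 1],
    [0, -0.0015, -0.15, 0, 1],
    [0, -0.0015, -0.16, 0, 1],
    [0, -0.0015, -0.16, 0, 1]
  ]
}}

```text
time: 8.6
eef_pos: [0.5177, -0.2777, 0.0455]
eef_rot: [-0.041, -3.14, -0.0]
force: [-0.3, 0.8, 0.2]
finger_gap: 0.0854
```

Request:
{"fn": "play_rows", "kwargs": {
  "motion": [
    [0, 0, 0, 0, 0],
    [0, 0, 0, 0, 0],
    [0, 0, 0, 0, 0],
    [0, 0, 0, 0, 0],
    [0, 0, 0, 0, 0],
    [0, 0, 0, 0, 0]
  ],
  "force": 110
}}

```text
time: 9.35
eef_pos: [0.5179, -0.2778, 0.0459]
eef_rot: [-0.041, -3.14, -0.0]
force: [-1.3, 0.7, 5.2]
finger_gap: 0.0131
```

Run:
```python
from h import *
f=bot.grab_frame("side")
cv2.imwrite("pics/s5.png",cv2.resize(f[290:430,370:480],None,fx=4,fy=4,interpolation=2)); s=bot.sense();print(s["force"],s["moment"],s["eef_pos"],s["eef_rot"],s["time"],s["finger_gap"])
```

```text
[-1.01767497  1.56178343  5.34092996] [0.24235956 0.2522648  0.00730626] [ 0.51790117 -0.2777962   0.04593297] [-4.08901374e-02 -3.14057882e+00 -2.39332386e-04] 9.4 0.013329077383468732
```

View pics/s5.png

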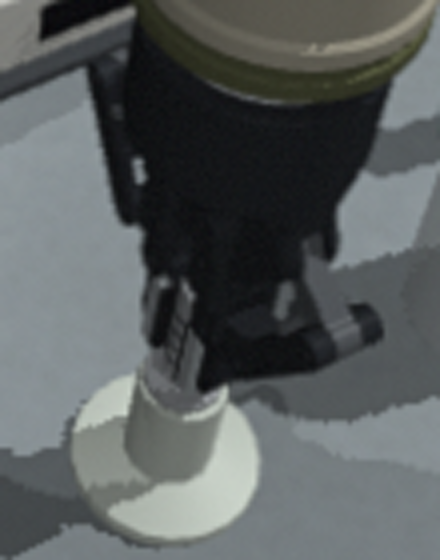

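The fingers hold the grip just above the collar, with the tips lightly touching it (5 N). Now lift.

Request:
{"fn": "play_rows", "kwargs": {
  "motion": [
    [0, 0, 0.01, 0, 0],
    [0, 0, 0.03, 0, 0],
    [0, 0, 0.05, 0, 0],
    [0, 0, 0.08, 0, 0],
    [0, 0, 0.11, 0, 0],
    [0, 0, 0.14, 0, 0],
    [0, 0, 0.14, 0, 0]
  ]
}}

```text
time: 10.28
eef_pos: [0.519, -0.2786, 0.1894]
eef_rot: [0.041, 3.137, -0.002]
force: [0.6, -0.4, -1.2]
finger_gap: 0.0136
```

Run:
```python
from h import *
f=bot.grab_frame("side");t=bot.grab_frame("top")
cv2.imwrite("pics/s6.png",cv2.resize(f[220:370,360:510],None,fx=4,fy=4,interpolation=2)); s=bot.sense();print(s["force"],s["moment"],s["eef_pos"],s["eef_rot"],s["time"],s["finger_gap"])
K=s["eef_pos"];
for z in(0,.02,.023,-.03):print(z,proj("side",K+[0,0,z]))
```

```text
[-0.61950795  0.40163542 -1.37369894] [-0.00118769  0.03082575  0.02832831] [ 0.51788375 -0.27767938  0.18641487] [-4.07708610e-02 -3.14128586e+00 -5.49947208e-04] 10.375 0.013527596817265041
0 [[429.3856019  325.85198693]]
0.02 [[431.8993418  315.36030337]]
0.023 [[432.28541828 313.74516232]]
-0.03 [[425.80165612 340.73747846]]
```

View pics/s6.png

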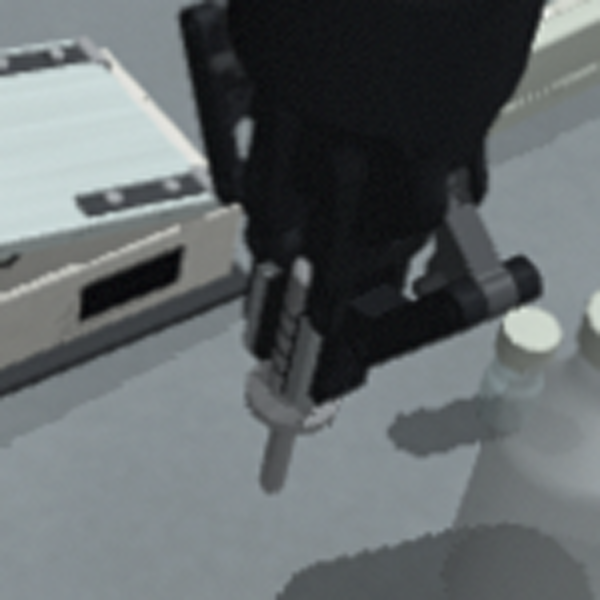

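The pin is held upright: collar about (432.5,320), tip about (427.5,342.3), shank parallel to vertical, wash bottle and vial clear. Next, the tip position by the side camera.

Run:
```python
from h import *
s=bot.sense();K=s["eef_pos"];print(K)
for z in(.148,.1505,.153):
    p=on_z("side",427.5,342.3,z); print(z,p,"rel tcp",p-K)
print("collar underside-ish c",on_z("side",432.5,320,.1505+.0475)-K)
```

```text
[ 0.51788375 -0.27767938  0.18641487]
0.148 [ 0.52307263 -0.27621572  0.148     ] rel tcp [ 0.00518888  0.00146366 -0.03841487]
0.1505 [ 0.52166744 -0.27752803  0.1505    ] rel tcp [ 0.00378369  0.00015135 -0.03591487]
0.153 [ 0.52026226 -0.27884034  0.153     ] rel tcp [ 0.0023785  -0.00116096 -0.03341487]
collar underside-ish c [ 0.00161065 -0.00115288  0.01158513]
```

Request:
{"fn": "play_rows", "kwargs": {
  "motion": [
    [0, 0.03, 0, 0, 0],
    [0, 0.08, 0, 0, 0],
    [-0.004, 0.13, 0, 0, 0],
    [-0.007, 0.18, 0, 0, 0],
    [-0.009, 0.215, 0, 0, 0],
    [-0.0095, 0.2335, 0, 0, 0],
    [-0.0095, 0.2335, -0.02, 0, 0],
    [-0.0095, 0.2335, -0.04, 0, 0],
    [-0.0095, 0.2335, -0.045, 0, 0],
    [-0.0095, 0.2335, -0.045, 0, 0]
  ]
}}

```text
time: 11.62
eef_pos: [0.5081, -0.0443, 0.1412]
eef_rot: [-0.041, -3.14, 0.0]
force: [-0.8, -0.2, -0.2]
finger_gap: 0.014
```

Run:
```python
from h import *
f=bot.grab_frame("side")
cv2.imwrite("pics/s7.png",cv2.resize(f[190:300,290:400],None,fx=5,fy=5,interpolation=2)); s=bot.sense();print(s["force"],s["moment"],s["eef_pos"],s["eef_rot"],s["time"],s["finger_gap"])
K=s["eef_pos"];
for z in(.023,-.036):print(z,proj("side",K+[0.003,0,z]), proj("side",K+[0,0,z]))
```

```text
[ 0.64829846 -0.00377829 -0.186327  ] [ 0.02464875 -0.02107019  0.0259146 ] [ 0.5084924  -0.04433727  0.14174354] [4.11500629e-02 3.14127820e+00 2.97830850e-04] 11.675 0.013625948974305345
0.023 [[330.90769749 226.82166962]] [[329.15167164 227.44350208]]
-0.036 [[330.27225151 254.84573896]] [[328.600659   255.47178751]]
```

View pics/s7.png

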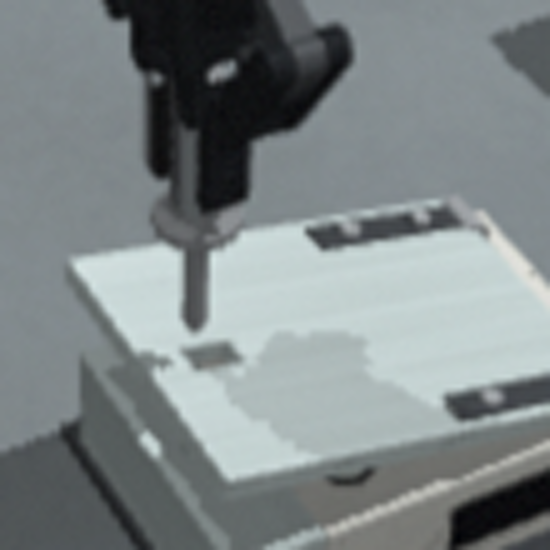

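Run:
```python
from h import *
h=np.array([.5117,-.0439,.05])
for z in(.103,.1057,.108): print(z,proj("side",[h[0],h[1],z]),on_z("side",328.8,256,z))
print("slot now",on_z("side",290+213/5,190+355/5,.0855), "slot shut",on_z("side",330.75,274.5,.06))
```

```text
0.103 [[330.22588953 255.8670041 ]] [ 0.50956602 -0.04310992  0.103     ]
0.1057 [[330.25356935 254.64969491]] [ 0.50822497 -0.04548047  0.1057    ]
0.108 [[330.27723758 253.60842985]] [ 0.5070826  -0.04749983  0.108     ]
slot now [ 0.51818081 -0.04063027  0.0855    ] slot shut [ 0.51312221 -0.04453802  0.06      ]
```

The tip is at full-image (328.8,256) and the slot at (332.6,261). The line above the hole is at u≈330.2, so I shift about +2.5 mm in x and descend gently, watching force.

Request:
{"fn": "play_rows", "kwargs": {
  "motion": [
    [0.0025, 0.0005, 0, 0, 0],
    [0.0025, 0.0005, -0.008, 0, 0],
    [0.0025, 0.0005, -0.014, 0, 0],
    [0.0025, 0.0005, -0.02, 0, 0],
    [0.0025, 0.0005, -0.026, 0, 0],
    [0.0025, 0.0005, -0.032, 0, 0],
    [0.0025, 0.0005, -0.032, 0, 0]
  ]
}}

```text
time: 12.55
eef_pos: [0.5108, -0.0438, 0.1093]
eef_rot: [-0.041, -3.141, 0.0]
force: [1.0, -0.5, -0.7]
finger_gap: 0.0135
```

Request:
{"fn": "play_rows", "kwargs": {
  "motion": [
    [0, 0, -0.005, 0, 0],
    [0, 0, -0.01, 0, 0],
    [0, 0, -0.015, 0, 0],
    [0, 0, -0.019, 0, 0],
    [0, 0, -0.019, 0, 0]
  ]
}}

```text
time: 13.18
eef_pos: [0.5108, -0.0439, 0.09]
eef_rot: [-0.041, -3.141, 0.0]
force: [0.8, 0.1, -1.1]
finger_gap: 0.0134
```

Run:
```python
from h import *
f=bot.grab_frame("side")
cv2.imwrite("pics/s8.png",cv2.resize(f[190:310,290:410],None,fx=4,fy=4,interpolation=2)); s=bot.sense();print(s["force"],s["moment"],s["eef_pos"],s["time"],s["finger_gap"])
```

```text
[ 0.26496184  0.65128076 -1.06599221] [ 0.02791398 -0.20002284  0.04865096] [ 0.51083833 -0.04381743  0.09020823] 13.225 0.013606103196490138
```

View pics/s8.png

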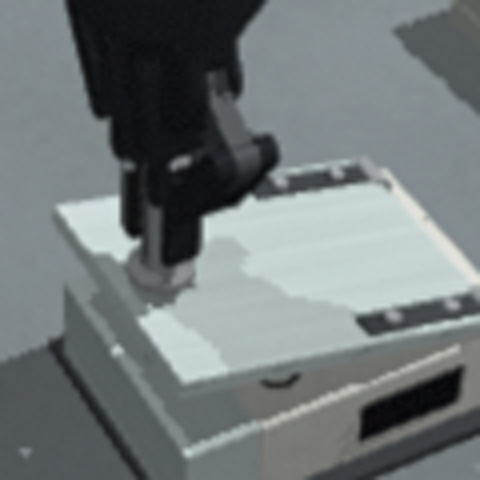

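The shank is in the slot with the collar just above the lid. Tip z≈0.054, no resistance yet. Next, into the hole.

Request:
{"fn": "play_rows", "kwargs": {
  "motion": [
    [0, 0, -0.003, 0, 0],
    [0, 0, -0.006, 0, 0],
    [0, 0, -0.009, 0, 0],
    [0, 0, -0.009, 0, 0]
  ]
}}

```text
time: 13.72
eef_pos: [0.5109, -0.0436, 0.081]
eef_rot: [-0.041, -3.141, -0.0]
force: [0.7, 0.8, 0.3]
finger_gap: 0.0136
```

Request:
{"fn": "play_rows", "kwargs": {
  "motion": [
    [0, 0, -0.004, 0, 0],
    [0, 0, -0.008, 0, 0],
    [0, 0, -0.012, 0, 0],
    [0, 0, -0.012, 0, 0]
  ]
}}

```text
time: 14.22
eef_pos: [0.5108, -0.0434, 0.0686]
eef_rot: [-0.041, -3.141, -0.0]
force: [2.0, 2.4, -1.1]
finger_gap: 0.0135
```

Run:
```python
from h import *
f=bot.grab_frame("side");cv2.imwrite("pics/s9.png",f)
s=bot.sense();print(s["force"],s["moment"],s["eef_pos"],s["finger_gap"])
```

```text
[ 1.95762188  2.57811803 -2.11959401] [ 6.18567504e-01 -4.49424614e-01  2.12985586e-04] [ 0.51077387 -0.04338735  0.06866081] 0.013472208598190453
```

Request:
{"fn": "play_rows", "kwargs": {
  "motion": [
    [0.0005, 0.0005, -0.004, 0, 0],
    [0.0005, 0.0007, -0.008, 0, 0],
    [0.0005, 0.0007, -0.012, 0, 0],
    [0.0005, 0.0007, -0.014, 0, 0],
    [0.0005, 0.0007, -0.014, 0, 0]
  ]
}}

```text
time: 14.9
eef_pos: [0.5111, -0.0428, 0.0544]
eef_rot: [-0.041, -3.14, 0.0]
force: [-1.0, -0.3, 0.6]
finger_gap: 0.0135
```

Request:
{"fn": "play_rows", "kwargs": {
  "motion": [
    [0, 0, -0.002, 0, 0],
    [0, 0, -0.004, 0, 0],
    [0, 0, -0.005, 0, 0],
    [0, 0, -0.005, 0, 0]
  ]
}}

```text
time: 15.4
eef_pos: [0.5113, -0.0428, 0.0506]
eef_rot: [-0.041, -3.14, -0.001]
force: [-9.1, -0.2, 21.3]
finger_gap: 0.0132
```

Run:
```python
from h import *
f=bot.grab_frame("side");cv2.imwrite("pics/s10.png",cv2.resize(f[190:340,280:430],None,fx=4,fy=4,interpolation=2))
s=bot.sense();print(s["force"],s["moment"],s["eef_pos"],s["finger_gap"])
```

```text
[-8.97243515  0.335681   20.73255131] [0.12101397 2.02963615 0.01100935] [ 0.51125633 -0.04278098  0.05059349] 0.013629570115529467
```

Request:
{"fn": "play_rows", "kwargs": {
  "motion": [
    [0, 0, -0.003, 0, 0],
    [0, 0, -0.003, 0, 0],
    [0, 0, -0.003, 0, 0],
    [0, 0, -0.003, 0, 0]
  ]
}}

```text
time: 15.95
eef_pos: [0.5115, -0.0428, 0.0503]
eef_rot: [-0.042, -3.14, -0.004]
force: [-18.7, 0.5, 42.4]
finger_gap: 0.014
```

Run:
```python
from h import *
f=bot.grab_frame("side");cv2.imwrite("pics/s11.png",cv2.resize(f[190:340,280:430],None,fx=4,fy=4,interpolation=2))
s=bot.sense();print(s["force"],s["moment"],s["eef_pos"],s["finger_gap"])
```

```text
[-19.25627923   1.85585039  42.86520284] [0.16921028 4.14580013 0.09170588] [ 0.51146171 -0.04276039  0.05027504] 0.013537389470045826
```

View pics/s11.png

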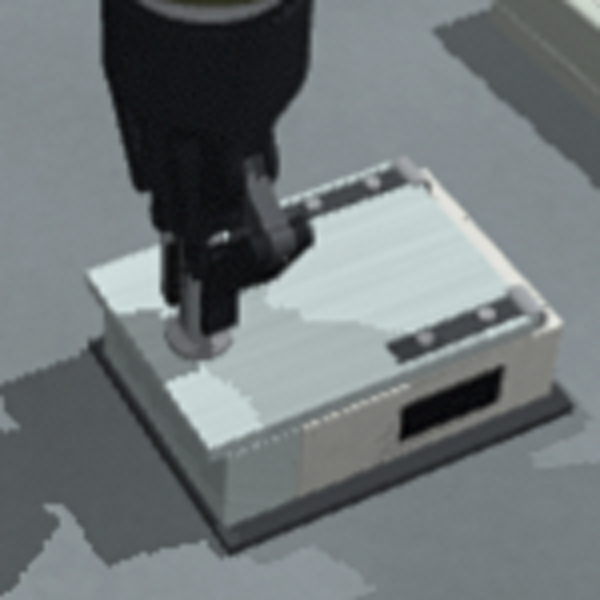

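The lid is shut flush and the collar is seated on it at crop (198,335). Push is 42 N, which is more than needed, so I'll ease it to about 25 N and hand in.

Request:
{"fn": "play_rows", "kwargs": {
  "motion": [
    [0, 0, -0.003, 0, 0],
    [0, 0, -0.003, 0, 0],
    [0, 0, -0.003, 0, 0]
  ]
}}

```text
time: 16.38
eef_pos: [0.5116, -0.0427, 0.0502]
eef_rot: [-0.043, -3.14, -0.008]
force: [-21.2, 1.9, 47.7]
finger_gap: 0.0136
```

Request:
{"fn": "play_rows", "kwargs": {
  "motion": [
    [0, 0, -0.0015, 0, 0],
    [0, 0, -0.0015, 0, 0],
    [0, 0, -0.0015, 0, 0],
    [0, 0, -0.0015, 0, 0]
  ]
}}

```text
time: 16.88
eef_pos: [0.5116, -0.0427, 0.0505]
eef_rot: [-0.043, -3.14, -0.01]
force: [-13.5, 0.6, 29.9]
finger_gap: 0.0136
```

Run:
```python
from h import *
bot.grab_frame("side"); s=bot.sense();print(s["force"],s["eef_pos"],s["finger_gap"],s["time"])
print(bot.hand_in())
```

```text
[-13.46621908  -0.07280038  29.29624672] [ 0.51155713 -0.04271166  0.05050348] 0.013584276173783211 16.925
the job is handed in; nothing more can be done
None
```

The job is done and handed in at 16.9 s. I pushed the lid fully shut and it sprang back to about 0.2 rad. I then pulled the pin from the holder, put it through the slot into the base hole and pressed it down.

**Last checks:** The final picture showed the lid flush and the collar seated on it. The pin met a hard stop at the expected height. At hand-in the pin was still gripped, with about 29 N of push down. In the pictures I viewed, I saw none of the other things on the bench moved, but I took no full-scene picture at the end.

**Readings that disagreed or went wrong:**
- **Fingertip height:** the real fingertips were about 20–24 mm above the reported TCP. I used the pictures and contact to correct for that.
- **Finger gap:** it read 13.5 mm on the 16 mm grip.
- **Vertical force:** the reading stayed near zero while the collar was pushing the lid down, and rose only at the hard stop.
- **Push force:** it reached 39 N on the lid. On the pin it peaked at about 48 N, and when I tried to ease it my first correction was a push downward; the next move brought it down to about 30 N. The force came through the fingers, not the arm or the gripper's body. It stayed below the 120 N wrist limit, but it was more than I intended.

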